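# Close the open swing clamp with a flat driver

### The job

One of the two swing clamps on the fixture plate is still open. Take the orange flat driver from its blue stand, seat its blade in the slot of that clamp's brass screw and, with the blade in the slot, turn the screw clockwise until it stops and the red finger points square across the casting's foot. Then hang the driver back in the stand and let go; turn the screw only with the driver (no touching the clamps with the gripper), and leave the closed clamp, the casting, the ring gauge and the gauge block as they are.

Things in the scene. Friction and masses are not known exactly. Their poses are not given: they have to be found in the camera images.
- plate: Mid-grey steel fixture plate with a grid of dark holes, 240 (its x) x 300 (its y) x 20 mm, fixed; origin at the centre of its underside. It stands at varying places and yaws. On it are the two clamps (near edge, 156 mm apart along the plate's y; which one is open differs from start to start) and, beyond them, the casting
- clamp_a: The swing clamp that starts open: fixed dark pedestal, diameter 46 mm, 25 mm high; origin at the centre of its underside, 20 mm above the table; axes as the plate's. On top turns one rigid part: a red finger, 10 mm thick, 18 mm wide, reaching 61 mm from the screw's axis (11 mm behind it), topped by a brass slotted head, diameter 34 mm, its top 47 mm above the origin
- clamp_b: The swing clamp that is already closed, built just the same; to be left alone
- screw_a (a joint): Angle of the open clamp's screw (rad), growing clockwise seen from above. 0: finger and slot point along the plate's +y; hard stop at 1.571: finger and slot along the plate's +x, across the casting's foot (closed). Starts between 0.2 and 0.7. It turns with about 0.05 N m of friction and stays where it is left
- screw_b (a joint): The same for the closed clamp; starts between 1.52 and 1.57
- slot_a (a point): Centre of the slot's floor in the open clamp's screw, on the turning axis, 40 mm above the clamp's origin. The slot runs along this frame's x axis (the finger's direction), 5 mm wide, 7 mm deep, open at both ends over the 34 mm head; z up. The frame turns with the screw
- slot_b (a point): The same for the closed clamp
- driver: Flat driver, 176 mm long, 140 g, hanging upright in the stand, yaw varying. Origin at the centre of the blade's end edge; z up along the shaft to the handle; x along the blade's width. Shaft diameter 10 mm; black guard disc, diameter 40 mm, 85 to 91 mm above the origin; square orange handle above it, 28 x 28 mm, to 176 mm. A white stripe on the handle's top runs along x, as the blade does
- driver_grip (a point): Middle of the driver's handle, 143 mm above the blade's end on the shaft's axis, 33 mm below the handle's top; axes as the driver's, handle sides parallel to x and y
- driver_tip (a point): Centre of the blade's end edge (the driver's origin). Blade 18 mm wide (x) and 3 mm thick (y); its last 4 mm are 16 mm wide and 1.8 mm thick to lead in. In the slot it has about 0.12 rad of play
- stand: Open stand, fixed, at varying places left or right of the plate: blue top board 72 x 72 x 10 mm, its top 100 mm above the table, on four 9 mm posts and a base; origin at the centre of its underside. The driver hangs through its hole with the guard disc resting on the board, so the driver's origin is then 15 mm above the table
- stand_hole (a point): Centre of the 24 mm through hole in the stand's board, at the board's upper face (100 mm above the table)
- casting: Light grey cast bracket, 85 x 230 mm, up to 62 mm high, 0.9 kg, lying loose on the plate beyond the clamps; near foot 22 mm high; origin at the centre of its underside. The clamp fingers pass 3 mm above its foot
- ring_gauge: Steel ring, outer diameter 80 mm, 22 mm high, loose on the table beside the plate; origin at the centre of its underside
- gauge_block: Steel block 75 x 30 x 35 mm, loose on the table beside the plate; origin at the centre of its underside
There are look-alikes about, which are no part of the job. What is meant by the driver is not green, and is the larger of those in its own colour. Of the things that look like the stand, the larger one is meant.

How it is judged:
By the outcome, as a careful person would: the job done as asked, in the order asked, and still so for the second after the job is handed in, with the robot touching nothing.
It also fails if it takes over 54 s, if anything falls off the work surface, if the arm or the gripper's body presses on something with over 40 N, if the wrist force passes 120 N, or if a joint passes its speed limit or range.

### The arm

A 6-joint arm with a two-finger parallel gripper is mounted at the origin on the work surface. World frame = base frame: x ahead of the robot, y to its left, z up, the work surface at z = 0. Lengths are in m, angles in rad, forces in N, time in s.
With the tool pointing down it reaches from about 0.35 to 0.85 m from the base axis. Payload 8.1 kg.
Tool frame: the origin (TCP) lies at the very end of the fingers, on their centre line; the grasp point (between the pads) lies robot.hold_point_z behind it (robot.hold_point_z is the distance from the TCP to the grasp point, in m); z points along the fingers, y is the direction in which the jaws open and shut (so a half turn about z gives the same grasp; the last joint's range is limited). The gripper opens to 93 mm and grips with 3 to 60 N. Pads are 15 mm wide; open, the fingers measure 128 mm over their backs; the gripper's body (75 mm by 188 mm) begins 65 mm behind the grasp point.
Start: joints at [1.033, 0.13, 1.488, -0, 1.523, -0.085], TCP at [0.262, 0.54, 0.219] pointing down, gripper open.
Joint ranges: [-2.96, 2.96], [-0.89, 2.26], [0.02, 2.5], [-1.34, 4.48], [0, 2.73], [-2.66, 2.66]. Speed limits (rad/s): [2.39, 2.39, 2.79, 3.14, 3.14, 3.14].

### API

Orientations are given as a rotation vector (axis times angle).
In Python, from plant import robot, cams gives the robot as it stands. The module is installed in compiled form; this text tells all that it offers.
- The arm moves only by the tool step_arm, never from a script. Its argument "deltas" is a list of rows, each an object with "offset": the shift along the tool's x, y, z in cm, a list of three; "roll": the turn about the tool's z in rad. In form: [{"offset": [x, y, z], "roll": roll}, ...]. A call has 1 to 12 rows; each row shifts and turns the commanded pose from where the row before left it, along the tool's axes as they then stand; what a row does not reach is not made up. A row lasts 1/8 s, in which the tool goes at most 62.5 mm and 10.7 degrees, less where a joint would pass 70% of its speed; a pose out of reach is approached as far as the arm can. A call with a gripper value outside its range is refused whole. "fingers" is the finger opening in cm, from 0 to 9.3, set as the call begins (left out, the last holds). The fingers move at their own pace and stop on an object; "grip_force" is the grip in N (left out, the last holds). Time passes only in rows, so rows that do not move let the fingers close. It gives the time, the measured TCP pose, the force and the opening at its end, in the units of the state.
- robot.read_state(): the state, without advancing time (a new reading comes with each control period).
- cams.read_camera(name): name is "side" or "top" or "wrist"; returns a dict with "pixels" (400x640x3 uint8, red, green, blue), "fx", "fy", "cx", "cy" (pixels), "extrinsics" (4x4, takes a point from world to camera coordinates). Camera axes: x right, y down, z forward; pixel columns grow to the right and rows downward; lengths in m; the calibration is good to about 2 mm. A picture is of the moment at which its call begins. There is no depth.
- robot.close_job(): hands the job in, once; it reports no verdict.
Trained networks look in a picture, given as the dict that the camera call returned (one of the last four; its "shot" number tells which), for a name from the list of things; names that differ only in an ending like _2 or _b are one class to them, and where a whole thing is asked for, a point or a joint stands for the part that bears it (a point fixed in the world has none). Each returns a list of dicts, best first, with "score" (0 to 1); they miss things now and then, are a little off and sometimes report something else, mostly with a low value. They report only what shows in the picture. A call takes as long as a camera call. They do not tell look-alikes from the thing itself.
- cams.boxes_of(picture, thing): "xy" ([column, row] in pixels, amid what is visible of it).
- cams.silhouettes(picture, thing): "mask" (400x640 bool, what is visible of it) and "xy" ([column, row] in pixels, amid what is visible of it).
- cams.pinpoint(picture, thing): "xy" ([column, row] in pixels: a listed point, or the origin of a listed thing).
The state is a dict: "t": time; "q": joint angles; "dq": joint speeds; "joint_torque": joint torques, N m; "tool_pos": TCP position; "orientation": TCP orientation; "force": force on the tool from outside, world axes, zero at the start; "wrist_torque": the same for the moment, N m; "opening": finger opening in m.
Only numpy, scipy, OpenCV 4.12 (cv2) and the standard library are available. Lean on these libraries where they do the work, as an engineer would, in place of code of your own. Each camera call takes 0.05 s, during which the arm holds its last target. There are 200 camera calls.

## Working session

There is one attempt and no reset: what is moved stays moved. The work goes in short steps, Python scripts to look and compute and a tool call to move; the robot and the scene stay as the last step left them, time stands still between calls to the robot, and variables do not carry over. Pictures are saved under pics/ and viewed, about 8 in all and at most 12, crops included, and the job is handed in when it is done.

Besides the shell and the picture viewer there is one more tool, called by a JSON object that holds its "api" and its "payload", one argument or row to a line. step_arm: Moves the arm, as the interface text tells. Its arguments: {"type":"object","properties":{"deltas":{"type":"array"},"fingers":{"type":"number"},"grip_force":{"type":"number"}},"required":["deltas"]}

```bash
mkdir -p pics
cat > h.py <<'E'
import numpy as np, cv2
from plant import robot, cams
from scipy.spatial.transform import Rotation as R
def ray(p,xy):
    E=np.array(p["extrinsics"]);d=E[:3,:3].T@np.array([(xy[0]-p["cx"])/p["fx"],(xy[1]-p["cy"])/p["fy"],1]);return -E[:3,:3].T@E[:3,3],d
def at_z(p,xy,z):
    o,d=ray(p,xy);return o+d*(z-o[2])/d[2]
def proj(p,X):
    E=np.array(p["extrinsics"]);c=E[:3,:3]@np.array(X)+E[:3,3];return np.array([p["fx"]*c[0]/c[2]+p["cx"],p["fy"]*c[1]/c[2]+p["cy"]])
def tri(p1,a,p2,b):
    o1,d1=ray(p1,a);o2,d2=ray(p2,b)
    t=np.linalg.lstsq(np.c_[d1,-d2],o2-o1,rcond=None)[0];A=o1+t[0]*d1;B=o2+t[1]*d2;return (A+B)/2,np.linalg.norm(A-B)
def save(p,name,box=None,k=1):
    im=p["pixels"][:,:,::-1]
    if box: im=im[box[1]:box[3],box[0]:box[2]]
    cv2.imwrite("pics/"+name,cv2.resize(np.ascontiguousarray(im),None,fx=k,fy=k,interpolation=cv2.INTER_CUBIC))
E
cat > a.py <<'E'
from h import *
np.set_printoptions(precision=3,suppress=True)
P={n:cams.read_camera(n) for n in("top","side")}
print(robot.hold_point_z, robot.read_state())
for n,p in P.items():
    print(n,p["fx"],-np.array(p["extrinsics"])[:3,:3].T@np.array(p["extrinsics"])[:3,3])
    for th in("driver_grip","driver_tip","stand_hole","slot_a","plate","clamp_a","driver"):
        print(n,th,[(np.round(d["xy"],1).tolist(),round(d["score"],2)) for d in cams.pinpoint(p,th)])
im=np.vstack([P["top"]["pixels"],P["side"]["pixels"]])[:,:,::-1]
cv2.imwrite("pics/1.png",cv2.resize(im,(480,600),interpolation=cv2.INTER_AREA))
save(P["top"],"top.png");save(P["side"],"side.png")
E
python3 a.py
```

```text
0.0188 {'t': 0.1, 'q': array([ 1.033,  0.131,  1.489,  0.   ,  1.523, -0.085]), 'dq': array([ 0.001, -0.001, -0.002,  0.002,  0.   ,  0.   ]), 'joint_torque': array([  0.001, -56.135, -49.309,   0.077,   0.029,  -0.   ]), 'tool_pos': array([0.262, 0.539, 0.218]), 'orientation': array([-0.705, -3.061,  0.002]), 'force': array([ 0.072,  0.603, -0.57 ]), 'wrist_torque': array([ 0.058, -0.034,  0.008]), 'opening': 0.09298212547339428}
top 473.3859660145829 [ 0.404 -0.038  1.29 ]
top driver_grip [([434.7, 200.9], 0.73), ([427.2, 238.8], 0.67), ([464.5, 240.2], 0.57)]
top driver_tip [([447.5, 239.5], 0.52), ([432.7, 207.6], 0.44)]
top stand_hole [([457.6, 278.8], 0.83), ([422.5, 240.3], 0.64), ([353.7, 192.5], 0.46)]
top slot_a [([353.3, 189.8], 0.69), ([290.4, 196.1], 0.49)]
top plate []
top clamp_a [([352.2, 198.3], 0.86), ([295.8, 204.2], 0.54)]
top driver [([451.6, 241.1], 0.77), ([415.5, 243.9], 0.61), ([426.9, 207.6], 0.61)]
side 377.0016557493412 [0.437 0.684 0.701]
side driver_grip [([357.2, 129.1], 0.68), ([362.8, 142.7], 0.65), ([332.5, 148.3], 0.56)]
side driver_tip [([357.9, 179.6], 0.83), ([331.0, 176.7], 0.51)]
side stand_hole [([361.1, 155.7], 0.89), ([390.6, 149.3], 0.68)]
side slot_a [([313.9, 242.7], 0.57), ([313.0, 201.1], 0.48)]
side plate [([291.4, 236.0], 0.7)]
side clamp_a [([314.4, 212.0], 0.73), ([312.7, 255.7], 0.7)]
side driver [([358.2, 176.7], 0.82), ([327.9, 173.2], 0.64)]
```

View pics/top.png

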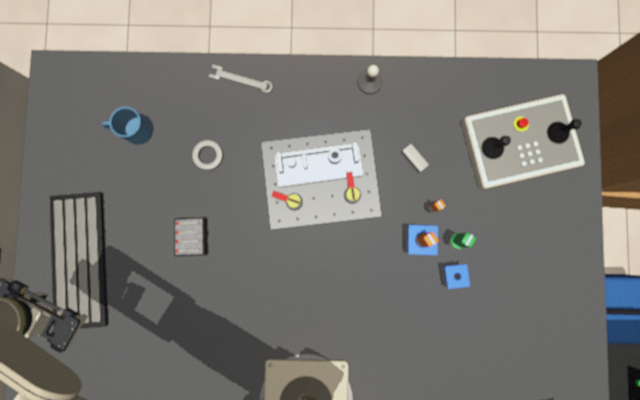

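View pics/side.png

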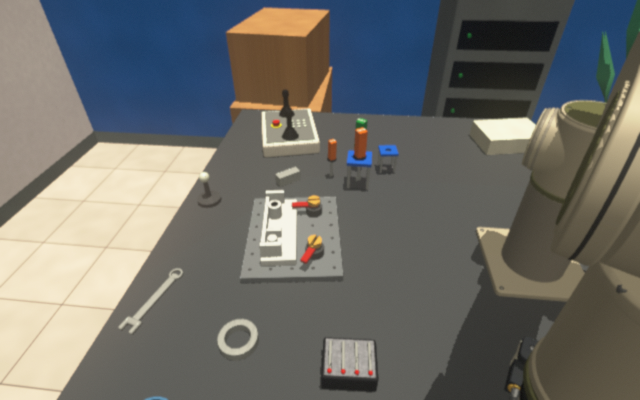

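The open clamp is the left one in the top view, with its head at (293,201) and finger pointing left. The closed clamp is at (353,194).

There are three driver candidates in the top view:
- Orange, large, in the big blue stand: (428,239).
- Orange, small: (438,205).
- Green: (463,240).

There are two stands: the larger at (423,240) and a smaller empty one at (457,277). The large orange driver in the larger stand fits the description. I'll triangulate and confirm with a crop.

```bash
cat > b.py <<'E'
from h import *
np.set_printoptions(precision=4,suppress=True)
T=cams.read_camera("top");S=cams.read_camera("side")
print("grip",tri(T,[427.2,238.8],S,[362.8,142.7]),tri(T,[427.2,238.8],S,[360.5,143]))
print("hole",at_z(T,[422.5,240.3],.1),at_z(S,[361.1,155.7],.1))
for d in cams.silhouettes(T,"stand")[:3]:
    print("stand",d["xy"],d["score"],cv2.minAreaRect(np.argwhere(d["mask"])[:,::-1].astype(np.float32)))
print("slot_a",at_z(T,[290.4,196.1],.06),at_z(S,[313.9,242.7],.06))
print("slot_b",at_z(T,[353.3,189.8],.06),at_z(S,[313,201.1],.06))
save(T,"crop.png",(380,180,500,300),5)
# orange top centroid & yellow heads
hsv=cv2.cvtColor(T["pixels"],cv2.COLOR_RGB2HSV)
for nm,lo,hi,z in(("brass",(20,120,100),(32,255,255),.067),("orange",(5,120,90),(17,255,255),.19),("red",(0,150,100),(4,255,255),.055)):
    n,l,s,c=cv2.connectedComponentsWithStats(cv2.inRange(hsv,lo,hi))
    for i in range(1,n):
        if s[i,4]>25: print(nm,s[i,4],c[i],at_z(T,c[i],z))
s=robot.read_state();print(R.from_rotvec(s["orientation"]).as_matrix())
E
python3 b.py
```

```text
grip (array([ 0.4268, -0.2881,  0.1478]), np.float64(0.006937989301131304)) (array([ 0.4301, -0.2886,  0.146 ]), np.float64(0.0003730629858319806))
hole [ 0.4274 -0.287   0.1   ] [ 0.4256 -0.2932  0.1   ]
stand [417.2, 238.0] 0.86 ((420.5, 240.0), (28.0, 33.0), 90.0)
stand [454.5, 277.9] 0.86 ((454.6599426269531, 276.6199645996094), (22.627416610717773, 26.587217330932617), 81.8698959350586)
slot_a [0.5371 0.0497 0.06  ] [0.5273 0.0468 0.06  ]
slot_b [ 0.5567 -0.1145  0.06  ] [ 0.5493 -0.111   0.06  ]
brass 86 [518.9302 124.4884] [ 0.7368 -0.5476  0.067 ]
brass 114 [393.2368 219.0702] [ 0.4814 -0.2183  0.067 ]
orange 510 [623.1235 193.2706] [ 0.5438 -0.7362  0.19  ]
orange 34 [390.0882 217.5588] [ 0.477  -0.1928  0.19  ]
orange 81 [422.8272 239.963 ] [ 0.4264 -0.2689  0.19  ]
red 57 [522.4561 122.3158] [ 0.7461 -0.5621  0.055 ]
red 60 [349.85 179.9 ] [ 0.5834 -0.1054  0.055 ]
red 64 [279.4844 195.7969] [0.5379 0.0787 0.055 ]
[[-0.8992  0.4375  0.    ]
 [ 0.4375  0.8992  0.    ]
 [ 0.      0.     -1.    ]]
```

View pics/crop.png

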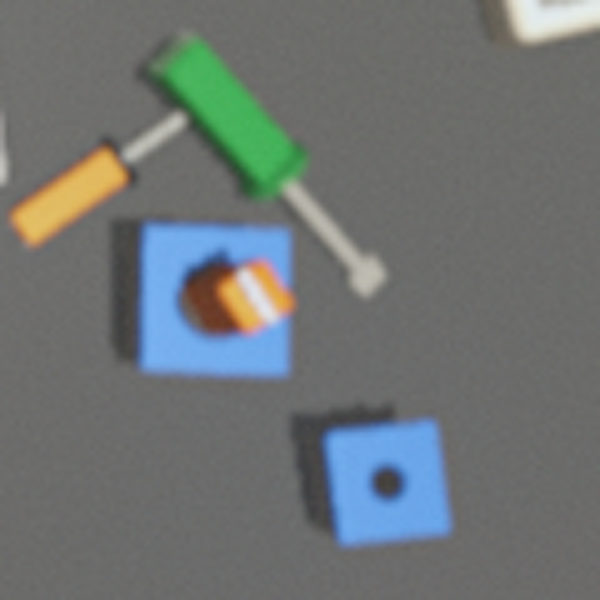

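The crop confirms the target: the large orange driver with a white stripe hangs in the larger blue stand. The board is at about (423,240) and the stripe at about (432,239). The stripe's yaw is about 0.54 rad. The green and small orange look-alikes have since toppled and lie on the table. Next I'll move the wrist camera over the open clamp.

{"api": "step_arm", "payload": {
  "deltas": [
    {"offset": [-4.2,-2.6,0],"roll": 0},
    {"offset": [-4.2,-2.6,0],"roll": 0},
    {"offset": [-4.2,-2.6,0],"roll": 0},
    {"offset": [-4.2,-2.6,0],"roll": 0},
    {"offset": [-4.2,-2.6,0],"roll": 0},
    {"offset": [-4.2,-2.6,0],"roll": 0},
    {"offset": [-4.2,-2.6,0],"roll": 0},
    {"offset": [-4.2,-2.6,-1],"roll": 0},
    {"offset": [-4.2,-2.6,-1],"roll": 0},
    {"offset": [-3,-2,-1],"roll": 0},
    {"offset": [0,0,0],"roll": 0}
  ]
}}

```text
t: 2.33
tool_pos: [0.5197, 0.1306, 0.2496]
orientation: [0.71, 3.058, 0.0]
force: [-1.3, 0.7, -1.0]
opening: 0.0926
```

```bash
cat > c.py <<'E'
from h import *
np.set_printoptions(precision=4,suppress=True)
W=cams.read_camera("wrist");s=robot.read_state()
E=np.array(W["extrinsics"]);Rt=R.from_rotvec(s["orientation"]).as_matrix()
c=-E[:3,:3].T@E[:3,3]
print("t",s["t"],s["tool_pos"],s["q"],"cam",c,"cam in tool",Rt.T@(c-s["tool_pos"]),"axis",Rt.T@E[2,:3],W["fx"])
for th,z in(("slot_a",.06),("clamp_a",.02)):
    for d in cams.pinpoint(W,th): print(th,d["xy"],d["score"],at_z(W,d["xy"],z))
for X in([.53,.05,.067],[.55,-.11,.067]): print(proj(W,X))
save(W,"w1.png")
E
python3 c.py
```

```text
t 2.375 [0.5187 0.1319 0.2489] [ 0.153  -0.0568  1.6252  0.0002  1.5727 -0.9627] cam [0.4566 0.1605 0.4154] cam in tool [ 0.0684 -0.0015 -0.1665] axis [-0.2525 -0.      0.9676] 302.3030726722857
slot_a [260.0, 216.9] 0.69 [0.5273 0.0421 0.06  ]
slot_a [161.2, 281.0] 0.42 [ 0.5473 -0.1166  0.06  ]
clamp_a [176.3, 262.4] 0.98 [ 0.5423 -0.1119  0.02  ]
clamp_a [267.5, 203.4] 0.97 [0.5229 0.0472 0.02  ]
[265.703  217.8404]
[163.9112 283.4352]
```

View pics/w1.png

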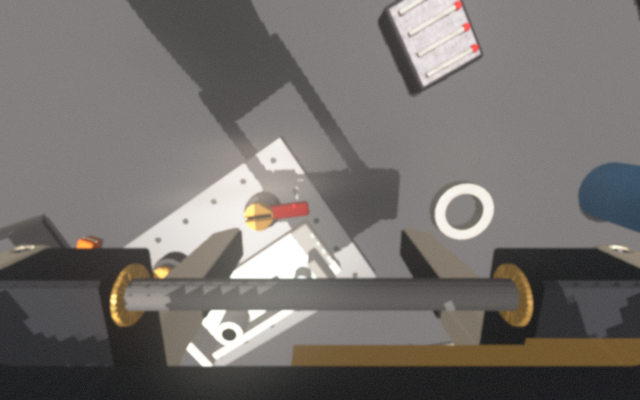

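The wrist view shows the open clamp's head at (258,215), with its finger pointing right to (308,209). The closed clamp is near (165,270), partly behind the jaw. I'll go closer for a finer measurement.

{"api": "step_arm", "payload": {
  "deltas": [
    {"offset": [-2.5,-2.5,2.3],"roll": 0},
    {"offset": [-2.5,-2.5,2.3],"roll": 0},
    {"offset": [-2.6,-2.4,2.4],"roll": 0},
    {"offset": [0,0,0],"roll": 0},
    {"offset": [0,0,0],"roll": 0}
  ]
}}

```text
t: 3.1
tool_pos: [0.5538, 0.0342, 0.1788]
orientation: [-0.704, -3.061, -0.001]
force: [0.3, -0.4, 0.6]
opening: 0.093
```

```bash
cat > d.py <<'E'
from h import *
np.set_printoptions(precision=4,suppress=True)
W=cams.read_camera("wrist");s=robot.read_state()
print("t",s["t"],s["tool_pos"],s["q"])
for th,z in(("slot_a",.06),("clamp_a",.02)):
    for d in cams.pinpoint(W,th): print(th,d["xy"],d["score"],at_z(W,d["xy"],z))
hsv=cv2.cvtColor(W["pixels"],cv2.COLOR_RGB2HSV)
for nm,lo,hi,z in(("brass",(15,110,90),(32,255,255),.067),("red",(0,150,80),(6,255,255),.055)):
    n,l,st,c=cv2.connectedComponentsWithStats(cv2.inRange(hsv,lo,hi))
    for i in range(1,n):
        if st[i,4]>150 and st[i,1]<240:
            pts=np.argwhere(l==i)[:,::-1].astype(float)
            X=np.array([at_z(W,p,z)[:2] for p in pts]);X0=X.mean(0);v=np.linalg.svd(X-X0,full_matrices=0)[2][0]
            r=cv2.minEnclosingCircle(X.astype(np.float32))
            print(nm,st[i],c[i],"mean",X0,"yaw",np.arctan2(v[1],v[0])%np.pi,"circle",r)
save(W,"w2.png",(160,60,480,260),2.5)
E
python3 d.py
```

```text
t 3.15 [0.5542 0.0343 0.1794] [-0.0308  0.0304  1.6656  0.0005  1.4449 -1.1503]
slot_a [316.5, 168.1] 0.91 [0.5283 0.0409 0.06  ]
slot_a [186.5, 250.4] 0.75 [ 0.5461 -0.1152  0.06  ]
clamp_a [204.6, 233.7] 0.71 [ 0.5454 -0.1106  0.02  ]
clamp_a [317.9, 158.9] 0.69 [0.5252 0.0434 0.02  ]
brass [ 71 206  23  41 602] [ 82.1545 226.5349] mean [ 0.4793 -0.1886] yaw 2.2483597627956318 circle ((0.4794847369194031, -0.18969032168388367), 0.02419235184788704)
brass [169 234  33  31 617] [183.4554 247.0713] mean [ 0.5405 -0.1116] yaw 1.8684470958927348 circle ((0.5446025133132935, -0.11084823310375214), 0.0192561037838459)
```

View pics/w2.png

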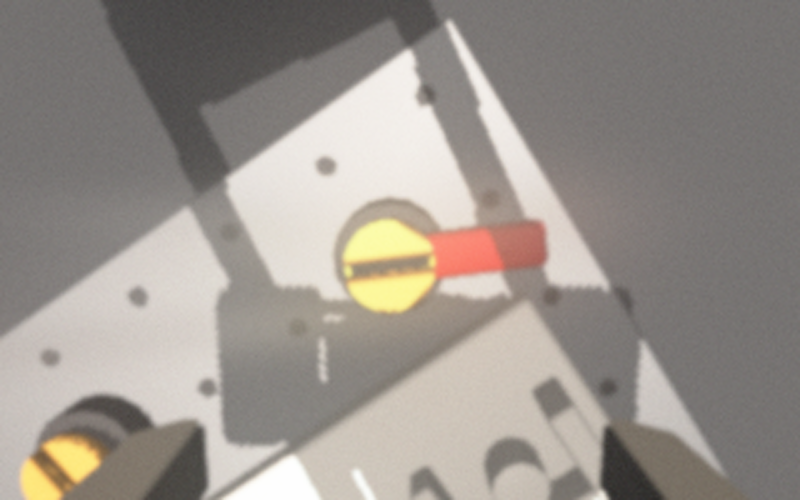

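The close view shows the slot at crop (345,271)–(435,262) and the head centre at about (389,265), with the finger in line with the slot. I'll compute the centre and yaw, and the move to the stand.

```bash
cat > e.py <<'E'
from h import *
np.set_printoptions(precision=4,suppress=True)
W=cams.read_camera("wrist");s=robot.read_state()
g=lambda c,z:at_z(W,(160+c[0]/2.5,60+c[1]/2.5),z)
print("head",g((389,265),.067))
for a,b,z in(((345,271),(435,262),.064),((435,255),(545,243),.055)):
    d=g(b,z)-g(a,z);print("yaw",np.arctan2(d[1],d[0]),np.linalg.norm(d))
# plate edges: near edge (0,335)->(410,52); left edge (450,22)->(640,345)
for a,b in(((0,335),(410,52)),((450,22),(640,345))):
    d=g(b,.02)-g(a,.02);print("edge yaw",np.arctan2(d[1],d[0]))
Rt=R.from_rotvec(s["orientation"]).as_matrix();print(s["tool_pos"],Rt[:,1])
print("to stand standoff, tool cm",100*Rt.T@(np.array([.428,-.288,.27])-s["tool_pos"]))
E
python3 e.py
```

```text
head [0.5262 0.0415 0.067 ]
yaw 1.2195679744615153 0.033890445072842675
yaw 1.2283705410241548 0.04239405343545368
edge yaw 1.6948488547739495
edge yaw 0.12442101608855356
[0.5545 0.034  0.1797] [0.4361 0.8999 0.0008]
to stand standoff, tool cm [ -2.6716 -34.4883  -9.0557]
```

{"api": "step_arm", "payload": {
  "deltas": [
    {"offset": [-0.6,-4,-3.4],"roll": 0},
    {"offset": [-0.6,-4.6,-3.4],"roll": 0},
    {"offset": [-0.7,-4.6,-3.2],"roll": 0},
    {"offset": [-0.7,-4.6,0],"roll": 0},
    {"offset": [-0.7,-4.6,0],"roll": 0},
    {"offset": [-0.7,-4.6,0],"roll": 0},
    {"offset": [-0.6,-4.6,0],"roll": 0},
    {"offset": [-0.6,-4.6,0],"roll": 0.14},
    {"offset": [0,0,0],"roll": 0.15},
    {"offset": [0,0,0],"roll": 0.15},
    {"offset": [0,0,0],"roll": 0.14},
    {"offset": [0,0,0],"roll": 0}
  ]
}}

```text
t: 4.8
tool_pos: [0.443, -0.315, 0.2792]
orientation: [1.549, 2.732, -0.0]
force: [-0.6, 0.3, -0.7]
opening: 0.0932
```

```bash
cat > f.py <<'E'
from h import *
np.set_printoptions(precision=4,suppress=True)
W=cams.read_camera("wrist");s=robot.read_state()
print("t",s["t"],s["tool_pos"],s["q"])
for th,z in(("driver_grip",.158),("stand_hole",.1),("driver_tip",.015)):
    for d in cams.pinpoint(W,th): print(th,d["xy"],d["score"],at_z(W,d["xy"],z))
c=np.round(proj(W,[.428,-.288,.17])).astype(int);x0=int(np.clip(c[0]-100,0,440));y0=int(np.clip(c[1]-75,0,250));print(x0,y0)
save(W,"w3.png",(x0,y0,x0+200,y0+150),4)
E
python3 f.py
```

```text
t 4.85 [ 0.443  -0.3151  0.2792] [-0.7126 -0.0411  1.5554  0.      1.6264 -1.2544]
driver_grip [322.6, 164.0] 0.95 [ 0.4287 -0.2899  0.158 ]
driver_grip [374.3, 126.6] 0.83 [ 0.4519 -0.2356  0.158 ]
driver_grip [396.2, 246.1] 0.7 [ 0.5367 -0.3235  0.158 ]
driver_grip [557.7, 50.8] 0.3 [ 0.5534 -0.1     0.158 ]
stand_hole [223.8, 180.6] 0.79 [ 0.3447 -0.3722  0.1   ]
stand_hole [526.5, 41.7] 0.41 [ 0.5493 -0.0786  0.1   ]
driver_tip [299.9, 257.3] 0.57 [ 0.4841 -0.449   0.015 ]
driver_tip [387.2, 201.2] 0.55 [ 0.5496 -0.305   0.015 ]
223 89
```

View pics/w3.png

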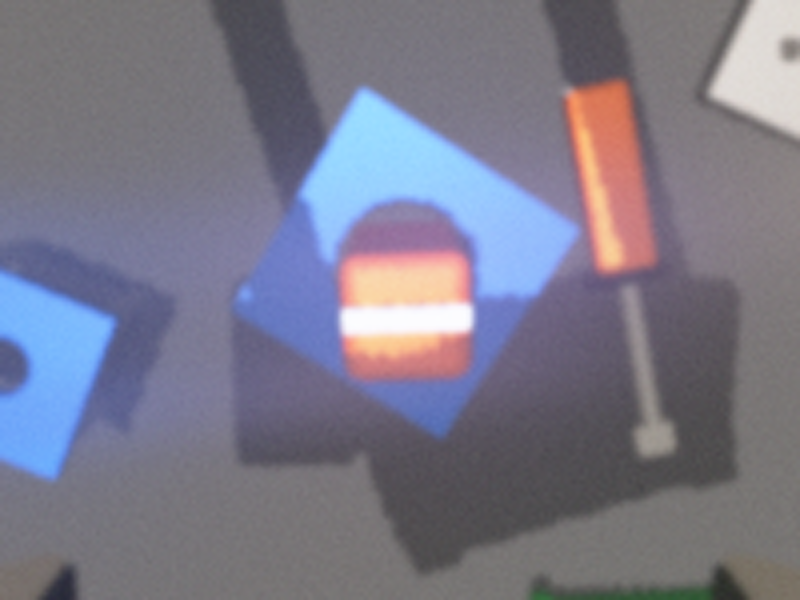

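The stripe is almost exactly along the tool's y axis, with its centre at crop (406,320). The stand board's corners are clear, and the look-alikes lie well to the right and below.

```bash
cat > g.py <<'E'
from h import *
np.set_printoptions(precision=4,suppress=True)
W=cams.read_camera("wrist");s=robot.read_state()
g=lambda c,z:at_z(W,(223+c[0]/4,89+c[1]/4),z)
top=g((406,320),.191);C=[g(c,.1) for c in((365,88),(578,232),(443,437),(235,300))]
d=g((472,318),.191)-g((340,321),.191)
print("top",top,"stripe yaw",np.arctan2(d[1],d[0]),np.linalg.norm(d),"board",np.mean(C,0),[np.linalg.norm(C[i]-C[i-1]) for i in range(4)])
Rt=R.from_rotvec(s["orientation"]).as_matrix();print("tool yaw",np.arctan2(Rt[1,1],Rt[0,1]))
print("to grasp, cm",100*Rt.T@(np.array([top[0],top[1],.139])-s["tool_pos"]))
E
python3 g.py
```

```text
top [ 0.4294 -0.2889  0.191 ] stripe yaw 0.5634829113399815 0.027902131121649746 board [ 0.4297 -0.2878  0.1   ] [np.float64(0.069267830203955), np.float64(0.07142508347696773), np.float64(0.07045623179798155), np.float64(0.07228349103534687)]
tool yaw 0.5401574820596726
to grasp, cm [ 2.9423  0.2128 13.9787]
```

{"api": "step_arm", "payload": {
  "deltas": [
    {"offset": [1.5,0.1,0],"roll": -0.02},
    {"offset": [1.4,0.1,0.5],"roll": 0},
    {"offset": [0,0,3.5],"roll": 0},
    {"offset": [0,0,3.5],"roll": 0},
    {"offset": [0,0,3.5],"roll": 0},
    {"offset": [0,0,2],"roll": 0},
    {"offset": [0,0,1],"roll": 0},
    {"offset": [0,0,0],"roll": 0}
  ]
}}

```text
t: 6.05
tool_pos: [0.4289, -0.2891, 0.1384]
orientation: [-1.522, -2.747, -0.0]
force: [0.7, -0.1, 0.1]
opening: 0.0929
```

{"api": "step_arm", "payload": {
  "deltas": [
    {"offset": [0,0,0],"roll": 0},
    {"offset": [0,0,0],"roll": 0},
    {"offset": [0,0,0],"roll": 0},
    {"offset": [0,0,0],"roll": 0},
    {"offset": [0,0,0],"roll": 0},
    {"offset": [0,0,0],"roll": 0}
  ],
  "fingers": 0,
  "grip_force": 50
}}

```text
t: 6.8
tool_pos: [0.4292, -0.2896, 0.1386]
orientation: [-1.524, -2.747, 0.0]
force: [-0.0, 0.2, -0.4]
opening: 0.0379
```

{"api": "step_arm", "payload": {
  "deltas": [
    {"offset": [0,0,0],"roll": 0},
    {"offset": [0,0,0],"roll": 0},
    {"offset": [0,0,0],"roll": 0},
    {"offset": [0,0,0],"roll": 0}
  ]
}}

```text
t: 7.3
tool_pos: [0.4293, -0.2896, 0.1386]
orientation: [1.524, 2.747, 0.0]
force: [1.2, -0.4, -0.1]
opening: 0.0278
```

{"api": "step_arm", "payload": {
  "deltas": [
    {"offset": [0,0,-1.5],"roll": 0},
    {"offset": [0,0,-3],"roll": 0},
    {"offset": [0,0,-3],"roll": 0},
    {"offset": [0,0,-3],"roll": 0},
    {"offset": [0,0,-1],"roll": 0},
    {"offset": [0,0,0],"roll": 0}
  ]
}}

```text
t: 8.05
tool_pos: [0.4294, -0.2899, 0.2542]
orientation: [1.523, 2.746, -0.001]
force: [-0.2, -0.7, -1.8]
opening: 0.0281
```

```bash
cat > k.py <<'E'
import sys
from h import *
np.set_printoptions(precision=4,suppress=True)
tx,ty,tz,yaw=map(float,sys.argv[1:5])
s=robot.read_state();Rt=R.from_rotvec(s["orientation"]).as_matrix()
print("t",s["t"],s["tool_pos"],"F",s["force"],"M",s["wrist_torque"],"open",s["opening"],"tilt",Rt[:2,2])
y=np.arctan2(Rt[1,1],Rt[0,1]);print("yaw",y,"roll needed",y-yaw,"q1,q6",s["q"][[0,5]])
print("cm",100*Rt.T@(np.array([tx,ty,tz])-s["tool_pos"]))
E
python3 k.py .527 .041 .249 1.222
```

```text
t 8.05 [ 0.4294 -0.2899  0.2542] F [-0.1605 -0.6848 -1.7937] M [ 0.0265 -0.0076 -0.0065] open 0.02807471899342268 tilt [ 0.0009 -0.0009]
yaw 0.5579216949628608 roll needed -0.6640783050371392 q1,q6 [-0.6927 -1.2506]
cm [22.9018 25.7959  0.5023]
```

{"api": "step_arm", "payload": {
  "deltas": [
    {"offset": [2.2,2.5,0],"roll": 0},
    {"offset": [3.3,3.7,0],"roll": 0},
    {"offset": [3.5,3.9,0],"roll": 0},
    {"offset": [3.5,3.9,0],"roll": 0},
    {"offset": [3.5,3.9,0],"roll": 0},
    {"offset": [3.5,3.9,0],"roll": 0},
    {"offset": [2.2,2.5,0],"roll": 0},
    {"offset": [1.2,1.5,0.5],"roll": -0.166},
    {"offset": [0,0,0.5],"roll": -0.166},
    {"offset": [0,0,0.5],"roll": -0.166},
    {"offset": [0,0,0.5],"roll": -0.166},
    {"offset": [0,0,0],"roll": 0}
  ]
}}

```text
t: 9.55
tool_pos: [0.5256, 0.0413, 0.2314]
orientation: [-0.546, -3.09, 0.001]
force: [0.0, 0.0, -2.5]
opening: 0.0277
```

```bash
python3 k.py .527 .041 .249 1.222
cat > m.py <<'E'
from h import *
np.set_printoptions(precision=4,suppress=True)
s=robot.read_state();tp=s["tool_pos"]
Rt=R.from_rotvec(s["orientation"]).as_matrix()
ims=[]
for n in("top","side","wrist"):
    p=cams.read_camera(n)
    for th in("driver_tip","slot_a"):
        print(n,th,[(np.round(d["xy"],1).tolist(),round(d["score"],2),at_z(p,d["xy"],.06 if th=="slot_a" else tp[2]-.1242)) for d in cams.pinpoint(p,th)[:3]])
    c=np.round(proj(p,[.527,.041,.09])).astype(int)
    x0=int(np.clip(c[0]-32,0,576));y0=int(np.clip(c[1]-48,0,304))
    if n=="wrist": x0=int(np.clip(c[0]-64,0,512));y0=int(np.clip(c[1]-96,0,208))
    w=(128,192) if n=="wrist" else (64,96)
    print(n,"crop",x0,y0,"tip proj",proj(p,tp+Rt[:,2]*.1242),"slot proj",proj(p,[.527,.041,.06]))
    ims.append(cv2.resize(p["pixels"][y0:y0+w[1],x0:x0+w[0],::-1],(266,399),interpolation=cv2.INTER_CUBIC))
cv2.imwrite("pics/m.png",np.hstack(ims))
E
python3 m.py
```

```text
t 9.55 [0.5256 0.0413 0.2314] F [ 0.0044  0.0191 -2.5174] M [-0.0372  0.0237  0.0137] open 0.027701498392562043 tilt [-0.0037  0.    ]
yaw 1.2211113366591764 roll needed -0.0008886633408236033 q1,q6 [-0.0188 -1.2399]
cm [-0.134   0.0157 -1.7637]
top driver_tip [([470.0, 220.1], 0.83, array([ 0.4798, -0.4041,  0.1072])), ([426.3, 196.5], 0.67, array([ 0.5372, -0.2951,  0.1072]))]
top slot_a []
top crop 261 151 tip proj [292.3333 198.8453] slot proj [293.6311 200.0057]
side driver_tip [([312.3, 223.1], 0.57, array([0.5324, 0.0299, 0.1072])), ([317.8, 168.8], 0.47, array([ 0.5458, -0.1993,  0.1072])), ([347.6, 151.3], 0.47, array([ 0.467 , -0.3028,  0.1072]))]
side slot_a [([312.6, 240.8], 0.85, array([0.5312, 0.0408, 0.06  ])), ([314.4, 200.9], 0.59, array([ 0.5456, -0.1122,  0.06  ]))]
side crop 282 184 tip proj [314.7633 226.5915] slot proj [314.3274 240.9986]
wrist driver_tip [([93.0, 276.8], 0.73, array([ 0.5294, -0.2206,  0.1072])), ([320.4, 191.1], 0.62, array([0.5247, 0.0404, 0.1072]))]
wrist slot_a [([322.1, 185.0], 0.81, array([0.5288, 0.0409, 0.06  ])), ([205.6, 243.5], 0.77, array([ 0.5483, -0.1158,  0.06  ]))]
wrist crop 258 93 tip proj [321.3855 191.2497] slot proj [321.6427 183.483 ]
```

View pics/m.png

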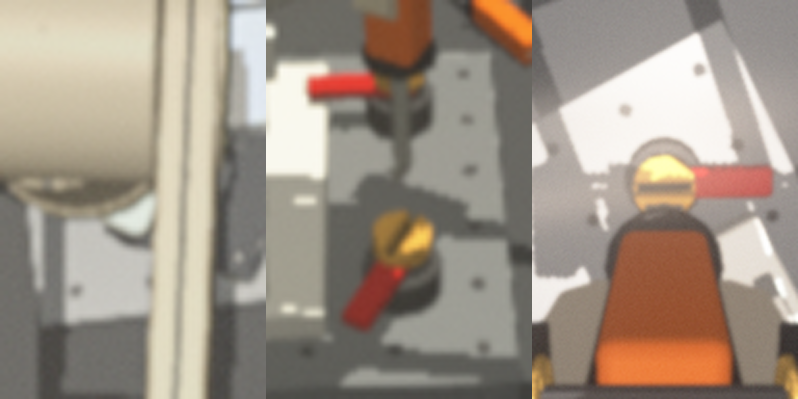

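The mosaic shows three things:
- **Wrist view:** the slot is parallel to the tool's y axis, centred at crop (666,187).
- **Side view:** the blade at (400,172) stands above the slot at (402,238).
- **Combined estimate:** the head centre is about (0.526, 0.0415), within 1 mm of the tool axis.

I'll descend with force checks.

{"api": "step_arm", "payload": {
  "deltas": [
    {"offset": [0,0,1.2],"roll": 0},
    {"offset": [0,0,1.2],"roll": 0},
    {"offset": [0,0,0.8],"roll": 0},
    {"offset": [0,0,0.4],"roll": 0},
    {"offset": [0,0,0.3],"roll": 0},
    {"offset": [0,0,0],"roll": 0}
  ]
}}

```text
t: 10.75
tool_pos: [0.5268, 0.0413, 0.1946]
orientation: [-0.545, -3.094, 0.0]
force: [1.1, -0.1, -1.6]
opening: 0.0278
```

{"api": "step_arm", "payload": {
  "deltas": [
    {"offset": [0,0,0.2],"roll": 0},
    {"offset": [0,0,0.2],"roll": 0},
    {"offset": [0,0,0],"roll": 0}
  ]
}}

```text
t: 11.12
tool_pos: [0.5267, 0.0413, 0.1905]
orientation: [-0.545, -3.094, -0.0]
force: [0.4, -0.2, -1.7]
opening: 0.0277
```

{"api": "step_arm", "payload": {
  "deltas": [
    {"offset": [0,0,0.15],"roll": 0},
    {"offset": [0,0,0.1],"roll": 0},
    {"offset": [0,0,0],"roll": 0}
  ]
}}

```text
t: 11.5
tool_pos: [0.5267, 0.0413, 0.188]
orientation: [-0.545, -3.094, 0.0]
force: [-0.3, -0.2, -1.9]
opening: 0.0277
```

{"api": "step_arm", "payload": {
  "deltas": [
    {"offset": [0,0,0.1],"roll": 0},
    {"offset": [0,0,0.1],"roll": 0},
    {"offset": [0,0,0],"roll": 0}
  ]
}}

```text
t: 11.88
tool_pos: [0.5268, 0.0413, 0.186]
orientation: [-0.545, -3.094, 0.0]
force: [0.5, -0.3, -2.9]
opening: 0.0279
```

```bash
python3 k.py .526 .0415 .1845 0.124; sed -i 's/pics\/m.png/pics\/m2.png/' m.py; python3 m.py | grep -v "top"
```

```text
t 11.875 [0.5268 0.0413 0.186 ] F [ 0.4727 -0.2774 -2.8689] M [-0.0032 -0.0128 -0.0339] open 0.02789276256148847 tilt [-0.0001 -0.    ]
yaw 1.2220467525459942 roll needed 1.098046752545994 q1,q6 [-0.0189 -1.2409]
cm [ 0.0823 -0.004   0.1531]
side driver_tip [([314.1, 241.0], 0.72, array([0.5273, 0.0429, 0.0618])), ([319.1, 171.7], 0.61, array([ 0.5484, -0.2515,  0.0618]))]
side slot_a [([311.4, 242.0], 0.73, array([0.5336, 0.0451, 0.06  ])), ([310.8, 200.2], 0.56, array([ 0.5558, -0.1143,  0.06  ])), ([312.7, 237.0], 0.21, array([0.5326, 0.0278, 0.06  ]))]
side crop 282 184 tip proj [314.3944 240.5314] slot proj [314.3274 240.9986]
wrist driver_tip [([320.5, 190.1], 0.86, array([0.5232, 0.0411, 0.0618]))]
wrist slot_a [([321.2, 192.0], 0.83, array([0.5257, 0.0409, 0.06  ])), ([188.5, 258.8], 0.55, array([ 0.5458, -0.1149,  0.06  ]))]
wrist crop 258 105 tip proj [321.8792 193.3395] slot proj [321.7131 193.1991]
```

View pics/m2.png

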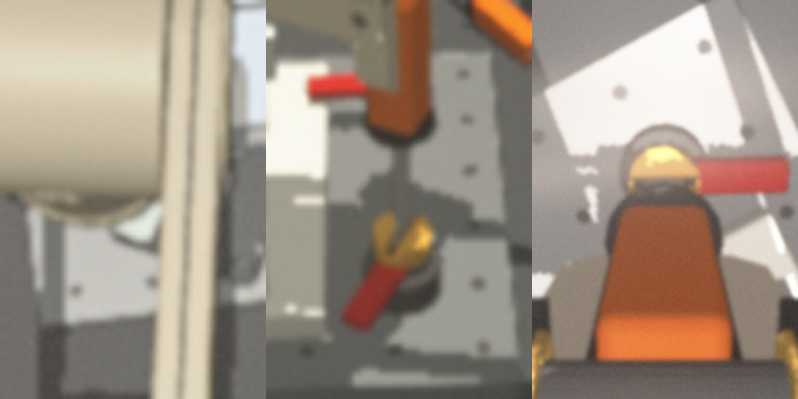

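Side and wrist views show the blade in the slot, about 5 mm deep. I'll seat it 1 mm further and turn clockwise, which is positive roll.

{"api": "step_arm", "payload": {
  "deltas": [
    {"offset": [0,0,0.1],"roll": 0},
    {"offset": [0,0,0],"roll": 0.05},
    {"offset": [0,0,0],"roll": 0.08},
    {"offset": [0,0,0],"roll": 0.08},
    {"offset": [0,0,0],"roll": 0.08},
    {"offset": [0,0,0],"roll": 0.08},
    {"offset": [0,0,0],"roll": 0.08},
    {"offset": [0,0,0],"roll": 0.05},
    {"offset": [0,0,0],"roll": 0}
  ]
}}

```text
t: 13.45
tool_pos: [0.5269, 0.0407, 0.1851]
orientation: [1.293, 2.862, -0.001]
force: [0.2, -3.1, -2.3]
opening: 0.0279
```

```bash
python3 k.py .526 .0415 .185 0.124
```

```text
t 13.45 [0.5269 0.0407 0.1851] F [ 0.1648 -3.1115 -2.3136] M [-0.95   -0.1777  0.0329] open 0.027903931828830608 tilt [ 0.0001 -0.0011]
yaw 0.7221518816466337 roll needed 0.5981518816466337 q1,q6 [-0.0192 -0.7413]
cm [ 0.1213 -0.0113  0.0105]
```

{"api": "step_arm", "payload": {
  "deltas": [
    {"offset": [0,0,0],"roll": 0.08},
    {"offset": [0,0,0],"roll": 0.08},
    {"offset": [0,0,0],"roll": 0.08},
    {"offset": [0,0,0],"roll": 0.08},
    {"offset": [0,0,0],"roll": 0.08},
    {"offset": [0,0,0],"roll": 0.08},
    {"offset": [0,0,0],"roll": 0}
  ]
}}

```text
t: 14.32
tool_pos: [0.5265, 0.0406, 0.185]
orientation: [-1.935, -2.475, 0.002]
force: [-1.4, -4.4, -1.0]
opening: 0.0276
```

```bash
python3 k.py .526 .0415 .185 0.124
```

```text
t 14.325 [0.5265 0.0406 0.185 ] F [-1.4158 -4.3973 -0.962 ] M [-1.3909  0.52    0.0421] open 0.02762369509725947 tilt [-0.0009 -0.0011]
yaw 0.2432710735777441 roll needed 0.11927107357774411 q1,q6 [-0.0193 -0.2624]
cm [ 0.0964 -0.0226  0.0023]
```

{"api": "step_arm", "payload": {
  "deltas": [
    {"offset": [0,0,0],"roll": 0.06},
    {"offset": [0,0,0],"roll": 0.06},
    {"offset": [0,0,0],"roll": 0.04},
    {"offset": [0,0,0],"roll": 0}
  ]
}}

```text
t: 14.82
tool_pos: [0.5263, 0.0407, 0.185]
orientation: [-2.126, -2.313, 0.003]
force: [-1.7, -4.9, -0.9]
opening: 0.0275
```

```bash
python3 k.py .526 .0415 .185 0.124
```

```text
t 14.825 [0.5263 0.0407 0.185 ] F [-1.6625 -4.912  -0.897 ] M [-1.4571  0.7701  0.0608] open 0.0275132935660577 tilt [-0.0013 -0.0011]
yaw 0.08425618310148834 roll needed -0.039743816898511655 q1,q6 [-0.0192 -0.1033]
cm [ 0.0833 -0.021  -0.0039]
```

{"api": "step_arm", "payload": {
  "deltas": [
    {"offset": [0,0,0],"roll": 0.04},
    {"offset": [0,0,0],"roll": 0.04},
    {"offset": [0,0,0],"roll": 0}
  ]
}}

```text
t: 15.2
tool_pos: [0.5262, 0.0407, 0.1849]
orientation: [-2.216, -2.226, 0.003]
force: [-2.8, -5.1, -1.4]
opening: 0.0276
```

```bash
python3 k.py .526 .0415 .185 0.124
```

```text
t 15.2 [0.5262 0.0407 0.1849] F [-2.7635 -5.0838 -1.3543] M [-1.4398  0.9127  0.0624] open 0.027580896589203426 tilt [-0.0016 -0.0011]
yaw 0.00423771650813093 roll needed -0.11976228349186907 q1,q6 [-0.0192 -0.0233]
cm [ 0.0822 -0.0168 -0.0106]
```

{"api": "step_arm", "payload": {
  "deltas": [
    {"offset": [0,0,0],"roll": 0.04},
    {"offset": [0,0,0],"roll": 0.04},
    {"offset": [0,0,0],"roll": 0}
  ]
}}

```text
t: 15.58
tool_pos: [0.5261, 0.0407, 0.1849]
orientation: [-2.304, -2.136, 0.003]
force: [-3.2, -4.5, -0.0]
opening: 0.0274
```

```bash
python3 k.py .526 .0415 .185 0.124
```

```text
t 15.575 [0.5261 0.0407 0.1849] F [-3.1797 -4.5301 -0.0059] M [-1.5175  1.0816  0.1204] open 0.027351030467261804 tilt [-0.0018 -0.0012]
yaw -0.07563230040608705 roll needed -0.19963230040608704 q1,q6 [-0.0192  0.0566]
cm [ 0.0829 -0.0156 -0.0077]
```

{"api": "step_arm", "payload": {
  "deltas": [
    {"offset": [0,0,0],"roll": 0.04},
    {"offset": [0,0,0],"roll": 0.02},
    {"offset": [0,0,0],"roll": 0}
  ]
}}

```text
t: 15.95
tool_pos: [0.5261, 0.0406, 0.1849]
orientation: [-2.366, -2.066, 0.004]
force: [-3.4, -5.1, 0.6]
opening: 0.0278
```

```bash
python3 k.py .526 .0415 .185 0.124
cat > n.py <<'E'
from h import *
W=cams.read_camera("wrist");S=cams.read_camera("side")
c=proj(S,[.54,.0,.06]).astype(int)
a=cv2.resize(W["pixels"][60:260,200:440,::-1],(480,400),interpolation=cv2.INTER_CUBIC)
b=cv2.resize(S["pixels"][c[1]-50:c[1]+50,c[0]-40:c[0]+40,::-1],(320,400),interpolation=cv2.INTER_CUBIC)
cv2.imwrite("pics/n.png",np.hstack([a,b]))
E
python3 n.py
```

```text
t 15.95 [0.5261 0.0406 0.1849] F [-3.4497 -5.1245  0.6489] M [-1.5354  1.1076  0.2648] open 0.027838060673020158 tilt [-0.0019 -0.0013]
yaw -0.1351973216203177 roll needed -0.2591973216203177 q1,q6 [-0.0192  0.1162]
cm [ 0.0859 -0.0176 -0.0058]
```

View pics/n.png

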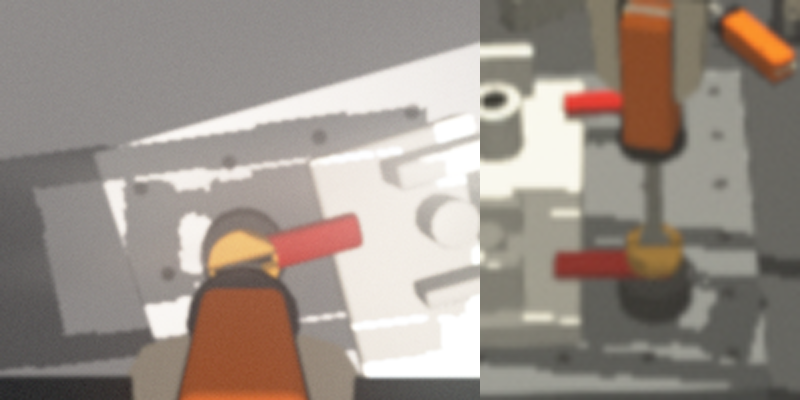

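Torque has risen to 0.26 N m, so the screw is at its stop. The red finger lies across the casting's foot, parallel to the plate's edge (slopes about -0.27 and -0.28). I'll back off within the play and look at the forces before lifting.

{"api": "step_arm", "payload": {
  "deltas": [
    {"offset": [0,0,0],"roll": -0.07},
    {"offset": [0,0,0],"roll": -0.07},
    {"offset": [0,0,0],"roll": -0.05},
    {"offset": [0,0,0],"roll": 0}
  ]
}}

```text
t: 16.55
tool_pos: [0.5265, 0.041, 0.1849]
orientation: [-2.161, -2.28, 0.001]
force: [-2.0, -3.8, 0.4]
opening: 0.0279
```

```bash
python3 k.py .526 .0415 .185 0.124
```

```text
t 16.55 [0.5265 0.041  0.1849] F [-1.9693 -3.8369  0.3697] M [-1.1334  0.5137 -0.004 ] open 0.027939757045726328 tilt [-0.0009 -0.0004]
yaw 0.05382204706743967 roll needed -0.07017795293256032 q1,q6 [-0.019  -0.0728]
cm [ 0.048  -0.0449 -0.0083]
```

{"api": "step_arm", "payload": {
  "deltas": [
    {"offset": [-0.08,0,0],"roll": 0},
    {"offset": [0,0,-0.3],"roll": 0},
    {"offset": [0,0,-0.6],"roll": 0},
    {"offset": [0,0,-1],"roll": 0},
    {"offset": [0,0,-2],"roll": 0},
    {"offset": [0,0,-2.5],"roll": 0},
    {"offset": [0,0,-0.6],"roll": 0},
    {"offset": [0,0,0],"roll": 0}
  ]
}}

```text
t: 17.55
tool_pos: [0.5273, 0.0405, 0.2559]
orientation: [2.162, 2.278, 0.002]
force: [0.3, -0.0, -2.4]
opening: 0.0277
```

```bash
python3 k.py .4297 -.2882 .254 0.558
python3 - <<'E'
from h import *
np.set_printoptions(precision=4,suppress=True)
W=cams.read_camera("wrist");s=robot.read_state();print("fov tip",proj(W,[.526,.041,.067]))
save(W,"o.png",(160,40,560,300),2)
hsv=cv2.cvtColor(W["pixels"],cv2.COLOR_RGB2HSV)
n,l,st,c=cv2.connectedComponentsWithStats(cv2.inRange(hsv,(0,110,60),(6,255,255))|cv2.inRange(hsv,(174,110,60),(180,255,255)))
for i in range(1,n):
    if st[i,4]>150:
        X=np.array([at_z(W,p,.055)[:2] for p in np.argwhere(l==i)[:,::-1]]);v=np.linalg.svd(X-X.mean(0),full_matrices=0)[2][0];print(st[i],X.mean(0),"yaw",np.arctan(v[1]/v[0]))
E
```

```text
t 17.55 [0.5273 0.0405 0.2559] F [ 0.3286 -0.0038 -2.3596] M [-0.0161  0.0384 -0.0564] open 0.02769364055426449 tilt [0.0015 0.    ]
yaw 0.052011650110451856 roll needed -0.5059883498895482 q1,q6 [-0.0204 -0.0724]
cm [-32.3178 -11.4547   0.1769]
fov tip [320.3295 179.6045]
[333 169  34  13 337] [0.5618 0.0466] yaw 0.13195416985890898
```

View pics/o.png

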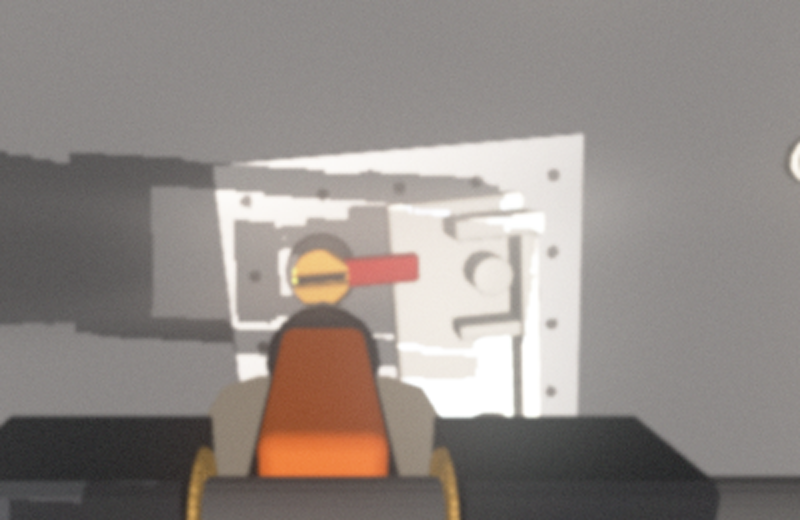

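The finger's measured yaw is 0.132 against 0.124 for the plate: the clamp is closed and the screw is clear of the driver. Now back over the stand.

{"api": "step_arm", "payload": {
  "deltas": [
    {"offset": [-3,-1.0,0],"roll": 0},
    {"offset": [-4.6,-1.65,0],"roll": 0},
    {"offset": [-4.8,-1.7,0],"roll": 0},
    {"offset": [-4.8,-1.7,0],"roll": 0},
    {"offset": [-4.8,-1.7,0],"roll": 0},
    {"offset": [-4.6,-1.65,0],"roll": 0},
    {"offset": [-3.8,-1.4,0],"roll": 0},
    {"offset": [-2.0,-0.7,0],"roll": -0.13},
    {"offset": [0,0,0],"roll": -0.13},
    {"offset": [0,0,0],"roll": -0.13},
    {"offset": [0,0,0],"roll": -0.116},
    {"offset": [0,0,0],"roll": 0}
  ]
}}

```text
t: 19.1
tool_pos: [0.4284, -0.2887, 0.2539]
orientation: [-1.524, -2.745, -0.001]
force: [0.2, -1.5, -1.8]
opening: 0.028
```

```bash
python3 k.py .4295 -.2892 .139 0.558
```

```text
t 19.1 [ 0.4284 -0.2887  0.2539] F [ 0.168  -1.5493 -1.7933] M [-0.0319  0.0152 -0.054 ] open 0.0280466958408967 tilt [-0.0015  0.0013]
yaw 0.557144898956065 roll needed -0.000855101043935047 q1,q6 [-0.6924 -1.2495]
cm [-0.1197  0.0773 11.4923]
```

{"api": "step_arm", "payload": {
  "deltas": [
    {"offset": [-0.05,0.05,0],"roll": 0},
    {"offset": [0,0,1.5],"roll": 0},
    {"offset": [0,0,1.5],"roll": 0},
    {"offset": [0,0,1],"roll": 0},
    {"offset": [0,0,0],"roll": 0}
  ]
}}

```text
t: 19.73
tool_pos: [0.4288, -0.2886, 0.2135]
orientation: [-1.523, -2.745, -0.001]
force: [-0.3, 0.9, -1.5]
opening: 0.0279
```

```bash
python3 k.py .4295 -.2892 .139 0.558
```

```text
t 19.725 [ 0.4288 -0.2886  0.2135] F [-0.2789  0.8525 -1.4945] M [-0.055   0.0408  0.0459] open 0.027873218101965722 tilt [-0.0021  0.0017]
yaw 0.5579044085129431 roll needed -9.55914870569563e-05 q1,q6 [-0.6916 -1.2495]
cm [-0.1016  0.0331  7.4482]
```

{"api": "step_arm", "payload": {
  "deltas": [
    {"offset": [0,0,1.5],"roll": 0},
    {"offset": [0,0,2],"roll": 0},
    {"offset": [0,0,2],"roll": 0},
    {"offset": [0,0,1],"roll": 0},
    {"offset": [0,0,0.6],"roll": 0},
    {"offset": [0,0,0],"roll": 0}
  ]
}}

```text
t: 20.48
tool_pos: [0.4295, -0.2892, 0.1439]
orientation: [-1.524, -2.747, -0.0]
force: [-0.6, 0.2, -1.3]
opening: 0.0277
```

{"api": "step_arm", "payload": {
  "deltas": [
    {"offset": [0,0,0.2],"roll": 0},
    {"offset": [0,0,0],"roll": 0}
  ]
}}

```text
t: 20.72
tool_pos: [0.4298, -0.2894, 0.1426]
orientation: [1.523, 2.747, -0.0]
force: [-0.8, 0.6, -3.0]
opening: 0.0278
```

{"api": "step_arm", "payload": {
  "deltas": [
    {"offset": [0,0,0.2],"roll": 0},
    {"offset": [0,0,0.1],"roll": 0},
    {"offset": [0,0,0],"roll": 0}
  ]
}}

```text
t: 21.1
tool_pos: [0.4294, -0.2892, 0.139]
orientation: [-1.524, -2.747, -0.0]
force: [-0.9, -0.2, -2.2]
opening: 0.0279
```

{"api": "step_arm", "payload": {
  "deltas": [
    {"offset": [0,0,0.05],"roll": 0},
    {"offset": [0,0,0],"roll": 0}
  ]
}}

```text
t: 21.35
tool_pos: [0.4296, -0.2893, 0.1387]
orientation: [1.524, 2.747, -0.0]
force: [0.1, -0.1, -1.8]
opening: 0.0278
```

{"api": "step_arm", "payload": {
  "deltas": [
    {"offset": [0,0,0],"roll": 0},
    {"offset": [0,0,0],"roll": 0},
    {"offset": [0,0,0],"roll": 0},
    {"offset": [0,0,0],"roll": 0},
    {"offset": [0,0,0],"roll": 0},
    {"offset": [0,0,0],"roll": 0}
  ],
  "fingers": 9
}}

```text
t: 22.1
tool_pos: [0.4295, -0.2892, 0.1386]
orientation: [-1.524, -2.747, -0.0]
force: [-0.0, 0.2, -0.1]
opening: 0.0829
```

{"api": "step_arm", "payload": {
  "deltas": [
    {"offset": [0,0,-1.5],"roll": 0},
    {"offset": [0,0,-2.5],"roll": 0},
    {"offset": [0,0,-3],"roll": 0},
    {"offset": [0,0,-3],"roll": 0},
    {"offset": [-1.5,0,-3],"roll": 0},
    {"offset": [-1.5,0,-2],"roll": 0},
    {"offset": [0,0,0],"roll": 0},
    {"offset": [0,0,0],"roll": 0}
  ]
}}

```text
t: 23.1
tool_pos: [0.445, -0.3142, 0.288]
orientation: [-1.523, -2.746, -0.0]
force: [-1.1, -0.4, -0.4]
opening: 0.0901
```

```bash
cat > z.py <<'E'
from h import *
np.set_printoptions(precision=4,suppress=True)
s=robot.read_state();print(s["t"],s["tool_pos"],s["force"],s["opening"])
W=cams.read_camera("wrist");T=cams.read_camera("top")
print([(d["xy"],d["score"],at_z(W,d["xy"],.158)) for d in cams.pinpoint(W,"driver_grip")[:2]])
for th,z in(("ring_gauge",0),("gauge_block",0),("casting",.02)):
    print(th,[(np.round(at_z(T,d["xy"],z)[:2],3),round(d["score"],2)) for d in cams.pinpoint(T,th)[:2]])
a=cv2.resize(T["pixels"][100:300,180:480,::-1],(480,320),interpolation=cv2.INTER_CUBIC)
b=cv2.resize(W["pixels"][60:260,220:420,::-1],(320,320),interpolation=cv2.INTER_CUBIC)
cv2.imwrite("pics/z.png",np.hstack([a,b]))
E
python3 z.py
```

```text
23.1 [ 0.445  -0.3142  0.288 ] [-1.0699 -0.4442 -0.3546] 0.09010962894809277
[([370.2, 129.5], 0.91, array([ 0.4518, -0.2381,  0.158 ])), ([389.5, 249.6], 0.7, array([ 0.5389, -0.3296,  0.158 ]))]
ring_gauge [(array([0.649, 0.276]), 0.9)]
gauge_block [(array([ 0.654, -0.285]), 0.63)]
casting [(array([ 0.626, -0.026]), 0.72)]
```

View pics/z.png

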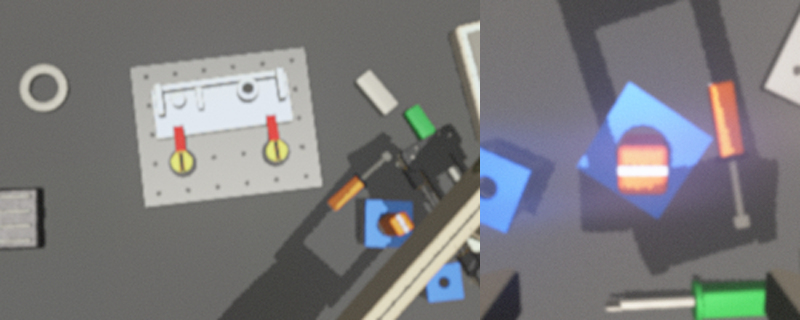

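The final picture shows both red fingers parallel across the foot, at (180,140) and (272,130). The casting, ring and block are undisturbed, and the driver hangs upright in its stand. The gripper is clear.

```bash
python3 -c "
from plant import robot
print(robot.close_job())"
```

```text
the job is handed in; nothing more can be done
None
```

The open clamp is closed, the driver is back in its stand, and I handed the job in at about 23 s of the 54 s allowed. I took the large orange driver from the larger blue stand and seated it about 6 mm deep in the left clamp's slot. I turned the screw clockwise until the torque rose from about 0.06 to 0.26 N m. Then I backed off within the play, lifted out, re-hung the driver and let go.

**Last checks:**
- **Clamp:** after lifting out, the red finger's yaw measured 0.132 rad against 0.124 for the plate. The final picture shows both fingers parallel across the casting's foot.
- **Driver:** it hangs upright in its stand by eye. The network found only the look-alikes in that last wrist picture.
- **Other parts:** the casting, ring gauge, gauge block and closed clamp look unmoved in the final top view. That is by eye, as I did not measure them before the job.
- **Forces:** contact forces at the ends of moves stayed under about 7 N. A sideways load of 3–6 N was there while turning.

The green and small orange look-alike drivers toppled over at the start, before the arm moved, and I did not touch them.

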